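# Reverse the medicine row into the steel rack

### The arm

A 6-joint arm with a two-finger parallel gripper is mounted at the origin on the work surface. World frame = base frame: x ahead of the robot, y to its left, z up, the work surface at z = 0. Lengths are in m, angles in degrees, forces in N, time in s.
With the tool pointing down it reaches from about 0.375 to 0.9 m from the base axis. Payload 3.1 kg.
Tool frame: the origin (TCP) lies at the very end of the fingers, on their centre line; the grasp point (between the pads) lies 19 mm behind it; z points along the fingers, y is the line along which they close (so a half turn about z gives the same grasp; the last joint's range is limited). The gripper opens to 87 mm and grips with 3 to 60 N. Pads are 19 mm wide; open, the fingers measure 117 mm over their backs; the gripper's body (75 mm by 190 mm) begins 51 mm behind the grasp point.
Start: joints at [-82.248, 30.224, 82.088, -0, 67.689, -10.227], TCP at [0.193, -0.594, 0.223] pointing down, gripper open.
Joint ranges: [-176.69, 176.69], [-43.24, 126.21], [12.49, 139.97], [-82, 262], [0, 151.66], [-163.58, 163.58]. Speed limits (degrees/s): [159.86, 159.86, 180, 180, 180, 180].

### API

Orientations are given as a 3x3 rotation matrix whose columns are the frame's x, y, z axes.
In Python, from rig import bot, imaging gives the robot as it stands.
- The arm moves only by the tool drive_tool, never from a script. Its argument "deltas" is text: rows parted by semicolons, each of 5 numbers parted by spaces: the finger opening in mm, from 0 to 87, then the shift along the world's x, y, z in mm, then the turn about the world's z in rad. In form: jaw dx dy dz twist; .... A call has 1 to 12 rows; each row is the pose to reach, as a shift and turn from the pose commanded when the call began; what a row does not reach only later rows make up. A row lasts 1/10 s, in which the tool goes at most 50 mm and 8.59 degrees, less where a joint would pass 70% of its speed; a pose out of reach is approached as far as the arm can. A call with a gripper value outside its range is refused whole. The fingers move at their own pace and stop on an object; the grip force is fixed at half the most. Time passes only in rows, so rows that repeat a pose let the fingers close. It gives the time, the measured TCP pose, the force, the opening and the grip force at its end, in the units of the state.
- bot.read_state(): the state, without advancing time (a new reading comes with each control period).
- imaging.capture(name): name is "scene" or "top" or "wrist"; returns the picture (420x560x3 uint8, red, green, blue); there is no depth.
- imaging.camera_model(name): a dict with "fx", "fy", "cx", "cy" (pixels), "T" (4x4, takes a point from camera to world coordinates). Camera axes: x right, y down, z forward; pixel columns grow to the right and rows downward; lengths in m; the calibration is good to about 2 mm. A picture is of the moment at which its call begins: read the wrist's pose just before it. camera_model takes no time and is no camera call; for the wrist camera it gives the pose at the moment of the call.
- bot.hand_in(): hands the job in; it is judged then, once.
The state is a dict: "time_s": time; "joint_positions": joint angles; "qvel": joint speeds; "tau": joint torques, N m; "position": TCP position; "tcp_rot": TCP orientation; "force": force on the tool from outside, world axes, zero at the start; "moment": the same for the moment, N m; "opening": opening from 0.0 (shut) to 1.0 (fully open); "grasp_force": force on a finger pad.
Only numpy, scipy, OpenCV 4.12 (cv2) and the standard library are available. Lean on these libraries where they do the work, as an engineer would, in place of code of your own. Each camera call takes 0.05 s, during which the arm holds its last target. There are 200 camera calls.

### The job

Move the four medicine bottles from the blue carrier into the empty steel rack in reverse order: the bottle now at the left end of the carrier goes into the pocket at the right end of the rack, the second from the left into the second from the right, and so on. Each bottle must stand upright on the floor of its own pocket, and none may be tipped over on the way.

Things in the scene. Friction and masses are not known exactly. Their poses are not given: they have to be found in the camera images.
- tall_center (a point): Tall slim white medicine bottle: round body 35 mm in diameter and upright for the lowest 66 mm, then a shoulder and a 23 mm aluminium cap; 92 mm tall. The point lies on its axis half-way up (46 mm above its foot), z up. Mass about 100 g. It starts upright in one of the four stalls of the blue carrier, which one varies.
- squat_center (a point): Squat wide white medicine bottle: round body 43 mm in diameter for the lowest 56 mm, then a wide grey screw cap 39 mm in diameter; 76 mm tall. The point lies on its axis half-way up (38 mm above its foot), z up. Mass about 130 g. It starts upright in one of the four stalls of the blue carrier, which one varies.
- dropper_center (a point): White dropper bottle: round body 38 mm in diameter for the lowest 54 mm, then a shoulder and a thin pointed grey nozzle; 90 mm tall. The point lies on its axis half-way up (45 mm above its foot), z up. Mass about 90 g. It starts upright in one of the four stalls of the blue carrier, which one varies.
- square_center (a point): White bottle with a square body 34 x 34 mm (flats along its x and y axes; it starts within 0.15 rad of the carrier's axes) for the lowest 60 mm, then a 27 mm grey cap; 82 mm tall. The point lies on its axis half-way up (41 mm above its foot), z up. Mass about 120 g. It starts upright in one of the four stalls of the blue carrier, which one varies.
- carrier: Fixed blue plastic carrier plate, 86 x 290 mm and 8 mm thick, lying on the bench, with four blue stalls in a row on it, 70 mm apart, centred at y = +105, +35, -35, -105 mm in its frame. Origin at the centre of its underside, y along the row (to the robot's left), x away from the robot, z up; turned up to 0.3 rad about the vertical. Whether it lies to the left or to the right of the steel rack varies.
- stall_tall: Fixed blue square stall on the carrier, the one in which the tall bottle starts: 66 x 66 mm outside, 58 x 58 mm inside, walls 16 mm high, floor 4 mm thick. Origin at the centre of its underside (the carrier's top, 8 mm above the bench); axes as the carrier's. The four stalls look alike.
- stall_squat: Fixed blue square stall on the carrier, the one in which the squat bottle starts: 66 x 66 mm outside, 58 x 58 mm inside, walls 16 mm high, floor 4 mm thick. Origin at the centre of its underside (the carrier's top, 8 mm above the bench); axes as the carrier's. The four stalls look alike.
- stall_dropper: Fixed blue square stall on the carrier, the one in which the dropper bottle starts: 66 x 66 mm outside, 58 x 58 mm inside, walls 16 mm high, floor 4 mm thick. Origin at the centre of its underside (the carrier's top, 8 mm above the bench); axes as the carrier's. The four stalls look alike.
- stall_square: Fixed blue square stall on the carrier, the one in which the square bottle starts: 66 x 66 mm outside, 58 x 58 mm inside, walls 16 mm high, floor 4 mm thick. Origin at the centre of its underside (the carrier's top, 8 mm above the bench); axes as the carrier's. The four stalls look alike.
- rack: Fixed steel rack, empty at the start, 74 x 288 mm: a row of four square pockets 66 to 68 mm inside and 70 mm apart, centred at y = +105, +35, -35, -105 mm in its frame; pocket floors 12 mm above the bench, walls up to 24 mm above the bench, 4 mm thick, a dark pad in each pocket. Origin at the centre of its underside, y along the row (to the robot's left), x away from the robot, z up; turned up to 0.3 rad about the vertical.
Mind the look-alikes: they are no part of the job. Leave any red look-alike of the part that bears tall_center alone.

How it is judged:
By the outcome, as a careful person would: the job done as asked, in the order asked, and still so for the second after the job is handed in, with the robot touching nothing.
It also fails if it takes over 102 s, if anything falls off the work surface, if the arm or the gripper's body presses on something with over 40 N, if the wrist force passes 120 N, or if a joint passes its speed limit or range.

## Working session

There is one attempt and no reset: what is moved stays moved. The work goes in short steps, Python scripts to look and compute and a tool call to move; the robot and the scene stay as the last step left them, time stands still between calls to the robot, and variables do not carry over. Pictures are saved under pics/ and viewed, at most 14 in all, crops included, and the job is handed in when it is done.

Besides the shell and the picture viewer there is one more tool, called after "Call:" by a JSON object that holds its "name" and its "arguments", one argument or row to a line. drive_tool: Moves the arm, as the interface text tells. Its arguments: {"type":"object","properties":{"deltas":{"type":"string"}},"required":["deltas"]}

```bash
mkdir -p pics; ls; python3 - <<'E'
from rig import bot, imaging
import cv2
for n in("top","scene"):
    cv2.imwrite(f"pics/{n}0.png",imaging.capture(n)[:,:,::-1])
    m=imaging.camera_model(n);print(n,{k:(v.round(3).tolist() if k=="T" else v) for k,v in m.items()})
s=bot.read_state();print(s["time_s"],s["position"],s["tcp_rot"],s["opening"])
E
```

```text
pics
top {'fx': 379.92473364571623, 'fy': 379.92473364571623, 'cx': 278.78693461431095, 'cy': 207.4197844609556, 'T': [[-0.008, -0.992, 0.129, 0.429], [-1.0, 0.005, -0.025, 0.017], [0.024, -0.13, -0.991, 0.882], [0.0, 0.0, 0.0, 1.0]]}
scene {'fx': 401.2227654577761, 'fy': 401.2227654577761, 'cx': 287.9380275535261, 'cy': 210.25772877790368, 'T': [[0.496, 0.749, -0.439, 0.911], [0.868, -0.436, 0.238, -0.234], [-0.013, -0.499, -0.866, 0.842], [0.0, 0.0, 0.0, 1.0]]}
0.1 [ 0.19284484 -0.59380189  0.22167117] [[ 9.51182846e-01  3.08627813e-01 -2.59364166e-04]
 [ 3.08627713e-01 -9.51180889e-01  1.96230648e-03]
 [ 3.58920120e-04 -1.94655923e-03 -9.99998041e-01]] 1.0021932574268653
```

View pics/top0.png

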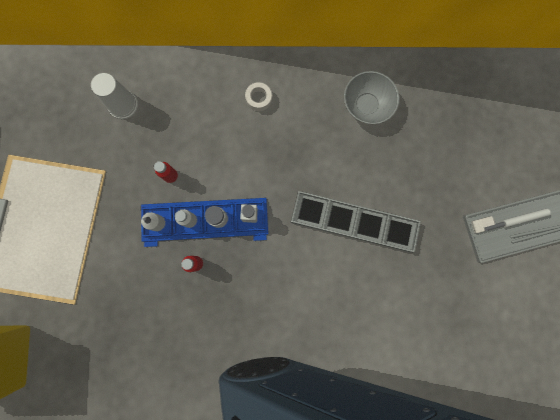

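View pics/scene0.png

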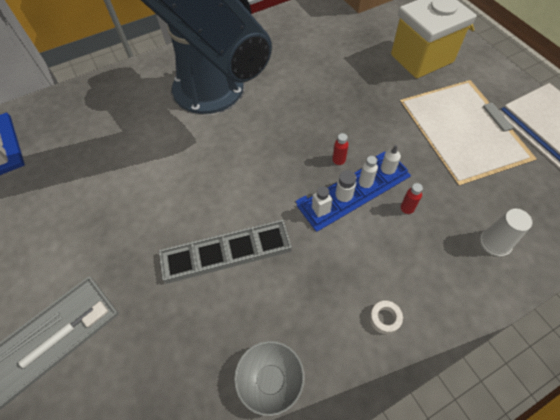

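```bash
cat > h.py <<'E'
import numpy as np, cv2
from rig import bot, imaging
def onplane(m,uv,z):
    uv=np.atleast_2d(np.array(uv,float)); T=np.array(m["T"])
    d=np.c_[(uv[:,0]-m["cx"])/m["fx"],(uv[:,1]-m["cy"])/m["fy"],np.ones(len(uv))]@T[:3,:3].T
    return T[:3,3]+d*((z-T[2,3])/d[:,2])[:,None]
def tri(m1,p1,m2,p2):
    A=np.zeros((3,3));b=np.zeros(3)
    for m,p in((m1,p1),(m2,p2)):
        T=np.array(m["T"]);d=T[:3,:3]@[(p[0]-m["cx"])/m["fx"],(p[1]-m["cy"])/m["fy"],1];d/=np.linalg.norm(d)
        P=np.eye(3)-np.outer(d,d);A+=P;b+=P@T[:3,3]
    return np.linalg.solve(A,b)
E
python3 - <<'E'
from h import *
t=imaging.camera_model("top");s=imaging.camera_model("scene")
print("rack pockets z12",onplane(t,[(311,211),(340,219),(371,226),(400,234)],.012).round(3).tolist())
for n,a,b in(("dropper",(150,217),(395,149)),("tall",(182,214),(371,161)),("squat",(216,214),(348,181)),("square",(249,211),(323,193)),("redfar",(160,167),(418,188)),("rednear",(188,263),(343,138))):
    print(n,tri(t,a,s,b).round(3))
E
```

```text
rack pockets z12 [[0.534, -0.079, 0.012], [0.515, -0.146, 0.012], [0.498, -0.217, 0.012], [0.479, -0.284, 0.012]]
dropper [0.515 0.266 0.096]
tall [0.518 0.197 0.102]
squat [0.522 0.133 0.073]
square [0.527 0.062 0.084]
redfar [0.623 0.252 0.084]
rednear [0.419 0.187 0.086]
```

Call:
{"name": "drive_tool", "arguments": {
  "deltas": "87 10 0 50 0.14; 87 20 10 100 0.28; 87 40 30 130 0.42; 87 70 60 130 0.56; 87 100 100 130 0.70; 87 130 150 130 0.84; 87 150 200 130 0.98; 87 170 250 130 1.12; 87 180 300 130 1.25; 87 190 350 130 1.25; 87 200 400 130 1.25; 87 210 450 130 1.25"
}}

```text
time_s: 1.3
position: [0.3989, -0.1616, 0.3523]
tcp_rot: [[0.008, 1.0, -0.0], [1.0, -0.008, 0.0], [0.0, -0.0, -1.0]]
force: [1.2, 0.6, 0.7]
opening: 1.002
grasp_force: 0.0
```

Call:
{"name": "drive_tool", "arguments": {
  "deltas": "87 20 0 0 0; 87 40 0 0 0; 87 60 0 0 0; 87 60 0 0 0; 87 60 0 0 0; 87 60 0 0 0"
}}

```text
time_s: 1.9
position: [0.458, -0.1635, 0.3522]
tcp_rot: [[0.007, 1.0, -0.001], [1.0, -0.007, 0.001], [0.001, -0.001, -1.0]]
force: [-0.3, 0.0, 0.1]
opening: 1.003
grasp_force: 0.0
```

```bash
python3 - <<'E'
from h import *
m=imaging.camera_model("wrist");cv2.imwrite("pics/w0.png",imaging.capture("wrist")[:,:,::-1])
s=bot.read_state();print(s["time_s"],s["position"]);np.save("w0.npy",m,allow_pickle=True)
print(m["fx"],np.array(m["T"]).round(3))
print(onplane(m,[(280,210),(0,0),(560,0),(560,420),(0,420)],.024).round(3))
E
```

```text
1.95 [ 0.45806253 -0.16359472  0.35231922]
292.5677854381303 [[ 1.    -0.008 -0.005  0.459]
 [-0.009 -0.954 -0.301 -0.081]
 [-0.002  0.301 -0.954  0.514]
 [ 0.     0.     0.     1.   ]]
[[ 0.456 -0.247  0.024]
 [ 0.055  0.076  0.024]
 [ 0.861  0.068  0.024]
 [ 1.09  -0.758  0.024]
 [-0.192 -0.751  0.024]]
```

View pics/w0.png

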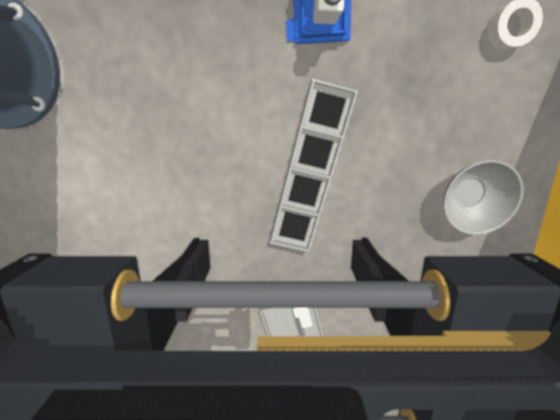

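Call:
{"name": "drive_tool", "arguments": {
  "deltas": "87 10 45 0 0; 87 20 90 0 0; 87 30 135 0 0; 87 40 180 0 0; 87 50 225 0 0; 87 60 270 0 0; 87 60 315 0 0; 87 60 360 0 0; 87 60 405 0 0; 87 60 415 0 0; 87 60 415 0 0; 87 60 415 0 0"
}}

```text
time_s: 3.15
position: [0.5188, 0.25, 0.3525]
tcp_rot: [[0.008, 1.0, -0.0], [1.0, -0.008, -0.001], [-0.001, -0.0, -1.0]]
force: [1.0, 0.5, -0.3]
opening: 1.004
grasp_force: 0.0
```

```bash
python3 - <<'E'
from h import *
m=imaging.camera_model("wrist");cv2.imwrite("pics/w1.png",imaging.capture("wrist")[:,:,::-1])
s=bot.read_state();print(s["time_s"],s["position"]);np.save("w1.npy",m,allow_pickle=True)
for f,mm in(("top0",imaging.camera_model("top")),("w0",np.load("w0.npy",allow_pickle=True).item())):
    im=cv2.imread(f"pics/{f}.png");k=(im.max(2)<45).astype(np.uint8)
    n,l,st,c=cv2.connectedComponentsWithStats(k)
    box=(290,430,185,255) if f=="top0" else (265,360,75,255)
    p=[c[i] for i in range(1,n) if st[i,4]>200 and box[0]<c[i][0]<box[1] and box[2]<c[i][1]<box[3]]
    P=onplane(mm,p,.013);P=P[np.argsort(-P[:,1])];print(f,P.round(4).tolist())
E
```

```text
3.2 [0.51899619 0.24965663 0.35255489]
top0 [[0.5349, -0.0785, 0.013], [0.5178, -0.146, 0.013], [0.5005, -0.2139, 0.013], [0.483, -0.2816, 0.013]]Traceback (most recent call last):
  File "<stdin>", line 9, in <module>
  File "h.py", line 5, in onplane
    d=np.c_[(uv[:,0]-m["cx"])/m["fx"],(uv[:,1]-m["cy"])/m["fy"],np.ones(len(uv))]@T[:3,:3].T
             ~~^^^^^
IndexError: index 0 is out of bounds for axis 1 with size 0
```

View pics/w1.png

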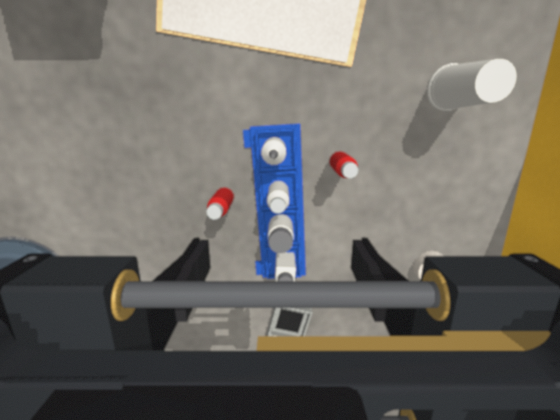

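```bash
python3 - <<'E'
from h import *
a=cv2.resize(cv2.imread("pics/w1.png")[120:290,195:365],None,fx=3.5,fy=3.5,interpolation=cv2.INTER_CUBIC)[:595]
cv2.imwrite("pics/c1.png",a)
b=cv2.resize(cv2.imread("pics/top0.png")[195:250,135:275],None,fx=5.5,fy=5.5,interpolation=cv2.INTER_CUBIC)
cv2.imwrite("pics/c2.png",b)
im=cv2.imread("pics/w0.png");mm=np.load("w0.npy",allow_pickle=True).item()
k=(im.max(2)<60).astype(np.uint8);k[:,:265]=0;k[:,360:]=0;k[245:]=0
n,l,st,c=cv2.connectedComponentsWithStats(k)
print(onplane(mm,[c[i] for i in range(1,n) if st[i,4]>200],.013).round(4).tolist())
E
```

```text
[[0.5338, -0.0785, 0.013], [0.5164, -0.146, 0.013], [0.499, -0.2137, 0.013], [0.4817, -0.2814, 0.013]]
```

View pics/c1.png

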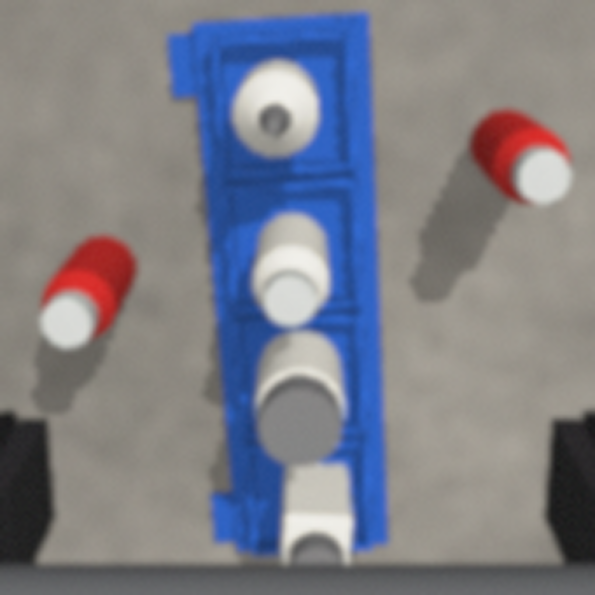

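View pics/c2.png

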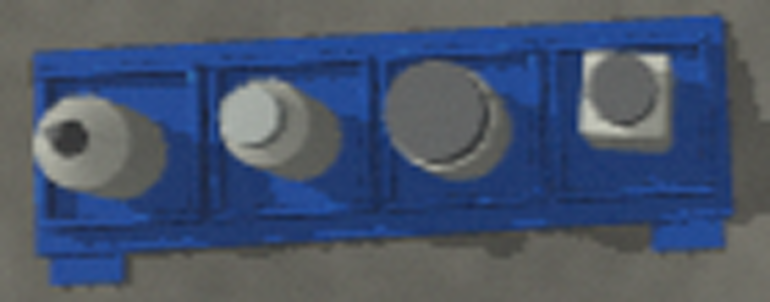

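```bash
python3 - <<'E'
from h import *
t=imaging.camera_model("top");w=np.load("w1.npy",allow_pickle=True).item()
f=lambda p,s,o:(np.array(p)+.5)/s-.5+o
D={"dropper":((274,120),(66,136),.099),"tall":((290,297),(250,117),.104),"squat":((301,418),(437,111),.088),"square":(None,(621,88),.094)}
for n,(a,b,z) in D.items():
    q=f(b,5.5,(135,195));r=[onplane(t,q,z)[0].round(4)]
    if a: p=f(a,3.5,(195,120));r+=[onplane(w,p,z)[0].round(4),tri(t,q,w,p).round(4)]
    print(n,*r)
print("carrier corners z8",onplane(t,f(np.array([(35,52),(722,17),(730,213),(36,255)]),5.5,(135,195)),.008).round(4).tolist())
E
```

```text
dropper [0.5077 0.269  0.099 ] [0.5079 0.275  0.099 ] [0.5083 0.2732 0.0868]
tall [0.5139 0.1998 0.104 ] [0.5136 0.2016 0.104 ] [0.5139 0.2005 0.101 ]
squat [0.5176 0.1328 0.088 ] [0.5177 0.1388 0.088 ] [0.5182 0.1343 0.0784]
square [0.5253 0.0626 0.094 ]
carrier corners z8 [[0.5523, 0.3125, 0.008], [0.5659, 0.025, 0.008], [0.483, 0.022, 0.008], [0.4676, 0.3089, 0.008]]
```

Call:
{"name": "drive_tool", "arguments": {
  "deltas": "87 -11 22 -30 0.06; 87 -11 22 -80 0.06; 87 -11 22 -130 0.06; 87 -11 22 -180 0.06; 87 -11 22 -220 0.06; 87 -11 22 -255 0.06; 87 -11 22 -280 0.06; 87 -11 22 -300 0.06; 87 -11 22 -314 0.06; 87 -11 22 -314 0.06; 87 -11 22 -314 0.06"
}}

```text
time_s: 4.3
position: [0.5088, 0.2727, 0.0391]
tcp_rot: [[-0.052, 0.999, 0.001], [0.999, 0.052, 0.0], [0.0, 0.001, -1.0]]
force: [-0.5, 0.8, -0.2]
opening: 1.001
grasp_force: 0.0
```

Call:
{"name": "drive_tool", "arguments": {
  "deltas": "60 0 0 0 0; 55 0 0 0 0; 50 0 0 0 0; 45 0 0 0 0; 40 0 0 0 0; 30 0 0 0 0; 30 0 0 0 0; 30 0 0 0 0; 30 0 0 0 0"
}}

```text
time_s: 5.2
position: [0.5082, 0.2733, 0.0385]
tcp_rot: [[-0.053, 0.999, 0.0], [0.999, 0.053, 0.0], [0.0, 0.0, -1.0]]
force: [-1.0, 0.6, -0.2]
opening: 0.425
grasp_force: 30.0
```

Call:
{"name": "drive_tool", "arguments": {
  "deltas": "30 0 0 15 0; 30 0 0 40 0; 30 0 0 80 0; 30 0 0 115 0; 30 0 -20 125 0; 30 0 -50 125 0; 30 0 -90 125 0; 30 0 -130 125 -0.05; 30 -5 -170 125 -0.1; 30 -10 -210 125 -0.15; 30 -15 -250 125 -0.2; 30 -20 -290 125 -0.25"
}}

```text
time_s: 6.4
position: [0.4874, -0.0181, 0.1635]
tcp_rot: [[0.198, 0.98, -0.0], [0.98, -0.198, 0.0], [0.0, -0.0, -1.0]]
force: [2.1, 0.9, -0.4]
opening: 0.425
grasp_force: 30.0
```

Call:
{"name": "drive_tool", "arguments": {
  "deltas": "30 0 -40 0 -0.05; 30 0 -80 0 -0.05; 30 -3 -120 0 -0.05; 30 -6 -160 0 -0.05; 30 -6 -200 0 -0.05; 30 -6 -235 0 -0.05; 30 -6 -255 0 -0.05; 30 -6 -265 0 -0.05; 30 -6 -265 0 -0.05; 30 -6 -265 0 -0.05"
}}

```text
time_s: 7.4
position: [0.4816, -0.28, 0.1632]
tcp_rot: [[0.244, 0.97, -0.001], [0.97, -0.244, 0.002], [0.001, -0.002, -1.0]]
force: [-0.2, -0.2, -1.4]
opening: 0.426
grasp_force: 30.0
```

Check hold quickly in an image, then lower.

```bash
python3 - <<'E'
from h import *
a=imaging.capture("scene")[:,:,::-1][120:330,80:420];cv2.imwrite("pics/s1.png",cv2.resize(a,None,fx=2.2,fy=2.2))
E
```

```text
(no output)
```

View pics/s1.png

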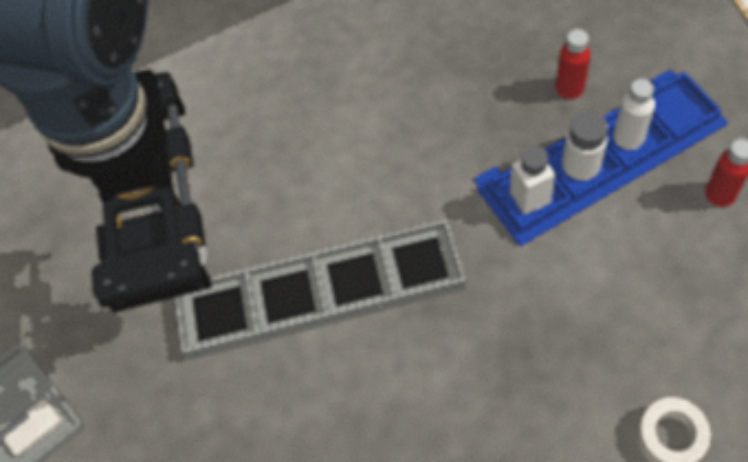

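Call:
{"name": "drive_tool", "arguments": {
  "deltas": "30 1 -1 -35 0; 30 1 -1 -70 0; 30 1 -1 -95 0; 30 1 -1 -110 0; 30 1 -1 -118 0; 30 1 -1 -122 0; 30 1 -1 -124 0; 30 1 -1 -124 0; 30 1 -1 -124 0"
}}

```text
time_s: 8.35
position: [0.4836, -0.283, 0.0404]
tcp_rot: [[0.244, 0.97, 0.001], [0.97, -0.244, -0.001], [-0.001, 0.001, -1.0]]
force: [0.0, -0.2, -0.3]
opening: 0.428
grasp_force: 30.0
```

Call:
{"name": "drive_tool", "arguments": {
  "deltas": "30 0 0 -1 0; 30 0 0 -2 0; 30 0 0 -2 0; 30 0 0 -2 0; 30 0 0 -2 0"
}}

```text
time_s: 8.85
position: [0.4834, -0.2831, 0.0385]
tcp_rot: [[0.245, 0.97, 0.001], [0.97, -0.245, -0.001], [-0.001, 0.001, -1.0]]
force: [-0.9, 0.1, 6.3]
opening: 0.426
grasp_force: 30.0
```

Call:
{"name": "drive_tool", "arguments": {
  "deltas": "42 0 0 0 0; 48 0 0 0 0; 60 0 0 0 0; 75 0 0 0 0; 80 0 0 0 0; 80 0 0 15 0; 80 0 0 45 0; 80 0 0 90 0; 80 0 0 125 0; 80 0 20 130 0; 80 0 60 130 0; 80 0 100 130 0"
}}

```text
time_s: 10.05
position: [0.4824, -0.1812, 0.1672]
tcp_rot: [[0.246, 0.969, -0.0], [0.969, -0.246, 0.001], [0.001, -0.001, -1.0]]
force: [0.1, 0.7, 0.2]
opening: 0.917
grasp_force: 0.0
```

Call:
{"name": "drive_tool", "arguments": {
  "deltas": "87 3 45 0 0.05; 87 6 90 0 0.1; 87 10 135 0 0.15; 87 15 180 0 0.2; 87 20 225 0 0.25; 87 25 270 0 0.3; 87 30 315 0 0.3; 87 30 350 0 0.3; 87 30 375 0 0.3; 87 30 384 0 0.3; 87 30 384 0 0.3; 87 30 384 0 0.3"
}}

```text
time_s: 11.25
position: [0.5124, 0.2005, 0.167]
tcp_rot: [[-0.053, 0.999, -0.001], [0.999, 0.053, -0.001], [-0.001, -0.001, -1.0]]
force: [-1.7, -0.0, 0.0]
opening: 1.002
grasp_force: 0.0
```

```bash
python3 - <<'E'
from h import *
t=cv2.resize(imaging.capture("top")[:,:,::-1][180:260,280:430],None,fx=4,fy=4,interpolation=cv2.INTER_CUBIC)
s=cv2.resize(imaging.capture("scene")[:,:,::-1][200:290,150:300],None,fx=2.6,fy=2.6,interpolation=cv2.INTER_CUBIC)
c=np.zeros((320+s.shape[0],600,3),np.uint8);c[:320]=t;c[320:,:s.shape[1]]=s
cv2.imwrite("pics/p1.png",c);r=bot.read_state();print(r["time_s"],r["position"])
E
```

```text
11.35 [0.51297559 0.19996719 0.16733398]
```

View pics/p1.png

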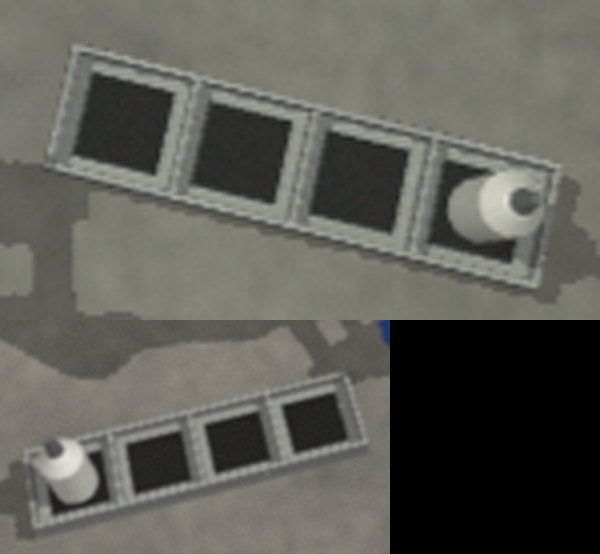

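The dropper stands upright in the right-hand pocket: foot about (475,215) in the top crop. Next is the tall bottle.

Call:
{"name": "drive_tool", "arguments": {
  "deltas": "87 1 0 -30 0; 87 1 0 -65 0; 87 1 0 -95 0; 87 1 0 -115 0; 87 1 0 -125 0; 87 1 0 -128 0; 87 1 0 -128 0"
}}

```text
time_s: 12.05
position: [0.5145, 0.2008, 0.0398]
tcp_rot: [[-0.052, 0.999, 0.0], [0.999, 0.052, 0.0], [0.0, 0.0, -1.0]]
force: [0.5, 0.1, -0.0]
opening: 0.994
grasp_force: 0.0
```

Call:
{"name": "drive_tool", "arguments": {
  "deltas": "60 0 0 0 0; 55 0 0 0 0; 50 0 0 0 0; 45 0 0 0 0; 40 0 0 0 0; 28 0 0 0 0; 28 0 0 0 0; 28 0 0 0 0; 28 0 0 0 0"
}}

```text
time_s: 12.95
position: [0.5142, 0.2013, 0.0395]
tcp_rot: [[-0.053, 0.999, 0.0], [0.999, 0.053, 0.0], [0.0, 0.0, -1.0]]
force: [0.5, 0.2, 0.1]
opening: 0.394
grasp_force: 30.0
```

Call:
{"name": "drive_tool", "arguments": {
  "deltas": "28 0 0 15 0; 28 0 0 40 0; 28 0 0 80 0; 28 0 0 115 0; 28 0 -20 125 0; 28 0 -50 125 0; 28 0 -90 125 0; 28 -2 -130 125 -0.05; 28 -4 -170 125 -0.1; 28 -6 -210 125 -0.15; 28 -8 -250 125 -0.2; 28 -10 -290 125 -0.25"
}}

```text
time_s: 14.15
position: [0.5034, -0.0901, 0.1644]
tcp_rot: [[0.198, 0.98, -0.001], [0.98, -0.198, 0.0], [0.0, -0.001, -1.0]]
force: [0.2, 0.8, -0.5]
opening: 0.395
grasp_force: 30.0
```

Call:
{"name": "drive_tool", "arguments": {
  "deltas": "28 -2 -40 0 -0.05; 28 -5 -75 0 -0.05; 28 -5 -105 0 -0.05; 28 -5 -120 0 -0.05; 28 -5 -125 0 -0.05; 28 -5 -125 0 -0.05; 28 -5 -125 -30 -0.05; 28 -5 -125 -65 -0.05; 28 -5 -125 -95 -0.05; 28 -5 -125 -112 -0.05; 28 -5 -125 -120 -0.05; 28 -5 -125 -120 -0.05"
}}

```text
time_s: 15.35
position: [0.4986, -0.212, 0.0437]
tcp_rot: [[0.243, 0.97, -0.002], [0.97, -0.243, 0.002], [0.001, -0.003, -1.0]]
force: [-0.1, 0.7, -0.6]
opening: 0.393
grasp_force: 30.0
```

Call:
{"name": "drive_tool", "arguments": {
  "deltas": "28 0 -1 -2 0; 28 0 -1 -3 0; 28 0 -1 -4 0; 28 0 -1 -4 0; 28 0 -1 -4 0"
}}

```text
time_s: 15.85
position: [0.4992, -0.2149, 0.0409]
tcp_rot: [[0.245, 0.97, 0.001], [0.97, -0.245, -0.0], [-0.0, 0.001, -1.0]]
force: [0.6, 0.7, -1.1]
opening: 0.392
grasp_force: 30.0
```

Call:
{"name": "drive_tool", "arguments": {
  "deltas": "28 0 0 -1 0; 28 0 0 -2 0; 28 0 0 -2 0; 28 0 0 -2 0"
}}

```text
time_s: 16.25
position: [0.4992, -0.2149, 0.0394]
tcp_rot: [[0.244, 0.97, 0.0], [0.97, -0.244, -0.0], [-0.0, 0.001, -1.0]]
force: [-0.2, 0.4, 6.3]
opening: 0.393
grasp_force: 30.0
```

Call:
{"name": "drive_tool", "arguments": {
  "deltas": "40 0 0 0 0; 46 0 0 0 0; 60 0 0 0 0; 75 0 0 0 0; 80 0 0 0 0; 80 0 0 15 0; 80 0 0 45 0; 80 0 0 90 0; 80 0 0 125 0; 80 0 20 130 0; 80 0 60 130 0; 80 0 100 130 0"
}}

```text
time_s: 17.45
position: [0.4993, -0.1143, 0.1691]
tcp_rot: [[0.247, 0.969, 0.001], [0.969, -0.247, -0.001], [-0.0, 0.002, -1.0]]
force: [0.2, -0.2, -0.9]
opening: 0.92
grasp_force: 0.0
```

Call:
{"name": "drive_tool", "arguments": {
  "deltas": "87 3 45 0 0.05; 87 6 90 0 0.1; 87 10 135 0 0.15; 87 15 175 0 0.2; 87 18 210 0 0.25; 87 19 235 0 0.3; 87 19 250 0 0.3; 87 19 250 0 0.3; 87 19 250 0 0.3"
}}

```text
time_s: 18.35
position: [0.5179, 0.1347, 0.1684]
tcp_rot: [[-0.053, 0.999, -0.0], [0.999, 0.053, -0.001], [-0.001, -0.0, -1.0]]
force: [0.7, 0.4, 0.7]
opening: 1.0
grasp_force: 0.0
```

```bash
python3 - <<'E'
from h import *
t=cv2.resize(imaging.capture("top")[:,:,::-1][180:260,280:430],None,fx=4,fy=4,interpolation=cv2.INTER_CUBIC)
s=cv2.resize(imaging.capture("scene")[:,:,::-1][150:290,150:430],None,fx=600/280,fy=2,interpolation=cv2.INTER_CUBIC)
cv2.imwrite("pics/p2.png",np.vstack([t,s])[:600]);r=bot.read_state();print(r["time_s"],r["position"])
E
```

```text
18.45 [0.51807457 0.13401977 0.16847522]
```

View pics/p2.png

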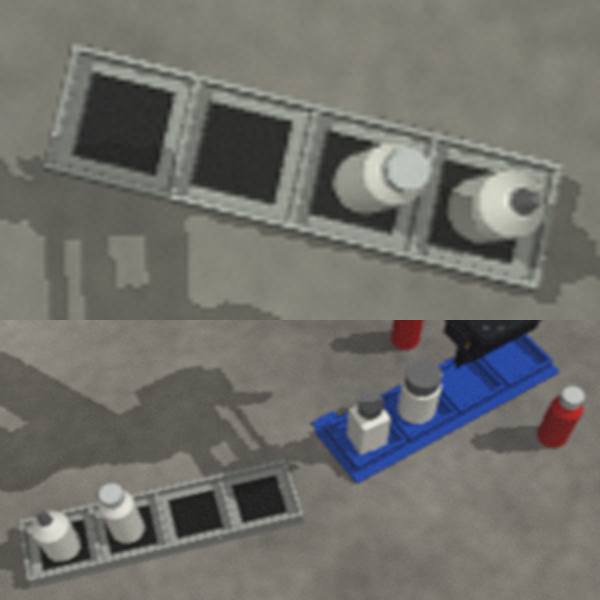

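Tall and dropper both stand in their pockets, with squat and square still upright in the carrier. Next is the squat bottle.

Call:
{"name": "drive_tool", "arguments": {
  "deltas": "87 0 0 -30 0; 87 0 0 -65 0; 87 0 0 -95 0; 87 0 0 -115 0; 87 0 0 -126 0; 87 0 0 -132 0; 87 0 0 -132 0"
}}

```text
time_s: 19.15
position: [0.5182, 0.1347, 0.0363]
tcp_rot: [[-0.052, 0.999, -0.0], [0.999, 0.052, -0.0], [-0.0, -0.0, -1.0]]
force: [0.1, 0.0, -0.3]
opening: 1.0
grasp_force: 0.0
```

Call:
{"name": "drive_tool", "arguments": {
  "deltas": "65 0 0 0 0; 60 0 0 0 0; 55 0 0 0 0; 50 0 0 0 0; 45 0 0 0 0; 35 0 0 0 0; 35 0 0 0 0; 35 0 0 0 0; 35 0 0 0 0"
}}

```text
time_s: 20.05
position: [0.518, 0.1353, 0.0367]
tcp_rot: [[-0.053, 0.999, -0.0], [0.999, 0.053, 0.0], [0.0, -0.0, -1.0]]
force: [-0.9, -0.8, 1.8]
opening: 0.486
grasp_force: 30.0
```

Call:
{"name": "drive_tool", "arguments": {
  "deltas": "35 0 0 15 0; 35 0 0 40 0; 35 0 0 80 0; 35 0 0 115 0; 35 0 -20 125 0; 35 0 -50 125 -0.05; 35 0 -90 125 -0.1; 35 0 -130 125 -0.15; 35 0 -170 125 -0.2; 35 0 -210 125 -0.25; 35 -1 -245 125 -0.3; 35 -1 -265 125 -0.3"
}}

```text
time_s: 21.25
position: [0.5168, -0.1325, 0.1611]
tcp_rot: [[0.248, 0.969, -0.0], [0.969, -0.248, -0.001], [-0.001, -0.0, -1.0]]
force: [-0.2, 0.5, -1.8]
opening: 0.479
grasp_force: 30.0
```

Call:
{"name": "drive_tool", "arguments": {
  "deltas": "35 0 -12 0 0; 35 0 -16 0 0; 35 0 -16 0 0; 35 0 -16 -30 0; 35 0 -16 -65 0; 35 0 -16 -95 0; 35 0 -16 -112 0; 35 0 -16 -120 0; 35 0 -16 -122 0; 35 0 -16 -122 0; 35 0 -16 -122 0"
}}

```text
time_s: 22.35
position: [0.5179, -0.1458, 0.0406]
tcp_rot: [[0.244, 0.97, 0.002], [0.97, -0.244, -0.001], [-0.0, 0.002, -1.0]]
force: [-0.3, 0.1, -1.7]
opening: 0.488
grasp_force: 30.0
```

Call:
{"name": "drive_tool", "arguments": {
  "deltas": "35 0 0 -1 0; 35 0 0 -2 0; 35 0 0 -3 0; 35 0 0 -4 0; 35 0 0 -4 0; 35 0 0 -4 0"
}}

```text
time_s: 22.95
position: [0.5173, -0.1459, 0.0366]
tcp_rot: [[0.245, 0.97, 0.001], [0.97, -0.245, -0.0], [-0.0, 0.001, -1.0]]
force: [-1.5, 0.7, 6.3]
opening: 0.48
grasp_force: 30.0
```

Call:
{"name": "drive_tool", "arguments": {
  "deltas": "46 0 0 0 0; 52 0 0 0 0; 64 0 0 0 0; 75 0 0 0 0; 80 0 0 0 0; 80 0 0 15 0; 80 0 0 45 0; 80 0 0 90 0; 80 0 0 125 0; 80 0 20 130 0.05; 80 0 60 130 0.1; 80 0 100 130 0.15"
}}

```text
time_s: 24.15
position: [0.5173, -0.0453, 0.1662]
tcp_rot: [[0.097, 0.995, 0.002], [0.995, -0.097, -0.0], [-0.0, 0.002, -1.0]]
force: [0.8, 0.7, 0.1]
opening: 0.915
grasp_force: 0.0
```

Call:
{"name": "drive_tool", "arguments": {
  "deltas": "87 3 40 0 0.05; 87 6 75 0 0.1; 87 8 100 0 0.15; 87 8 110 0 0.15; 87 8 110 0 0.15; 87 8 110 0 0.15"
}}

```text
time_s: 24.75
position: [0.525, 0.0635, 0.1654]
tcp_rot: [[-0.052, 0.999, -0.0], [0.999, 0.052, -0.001], [-0.001, -0.0, -1.0]]
force: [1.0, -0.7, 0.6]
opening: 0.994
grasp_force: 0.0
```

```bash
python3 - <<'E'
from h import *
t=cv2.resize(imaging.capture("top")[:,:,::-1][180:260,280:430],None,fx=4,fy=4,interpolation=cv2.INTER_CUBIC)
s=cv2.resize(imaging.capture("scene")[:,:,::-1][150:290,150:430],None,fx=600/280,fy=2,interpolation=cv2.INTER_CUBIC)
cv2.imwrite("pics/p3.png",np.vstack([t,s])[:600]);r=bot.read_state();print(r["time_s"],r["position"])
E
```

```text
24.85 [0.52517973 0.06298882 0.16549206]
```

View pics/p3.png

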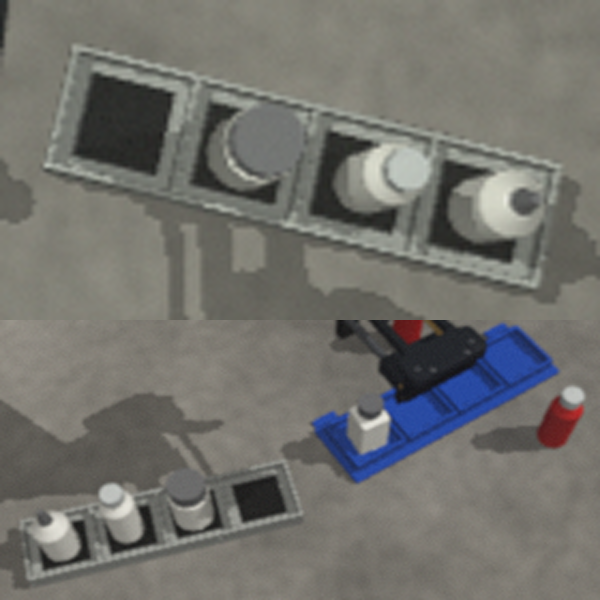

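Three bottles stand in their pockets; the square one waits in the right-hand stall.

Call:
{"name": "drive_tool", "arguments": {
  "deltas": "87 0 0 -30 0; 87 0 0 -65 0; 87 0 0 -95 0; 87 0 0 -115 0; 87 0 0 -124 0; 87 0 0 -129 0; 87 0 0 -129 0"
}}

```text
time_s: 25.55
position: [0.5254, 0.0637, 0.0365]
tcp_rot: [[-0.052, 0.999, 0.0], [0.999, 0.052, -0.0], [-0.0, 0.0, -1.0]]
force: [-0.7, 0.4, 0.6]
opening: 0.999
grasp_force: 0.0
```

Call:
{"name": "drive_tool", "arguments": {
  "deltas": "60 0 0 0 0; 55 0 0 0 0; 50 0 0 0 0; 45 0 0 0 0; 40 0 0 0 0; 26 0 0 0 0; 26 0 0 0 0; 26 0 0 0 0; 26 0 0 0 0"
}}

```text
time_s: 26.45
position: [0.5252, 0.0643, 0.0366]
tcp_rot: [[-0.053, 0.999, 0.0], [0.999, 0.053, 0.0], [0.0, 0.0, -1.0]]
force: [0.4, 0.7, 1.1]
opening: 0.395
grasp_force: 28.6
```

Call:
{"name": "drive_tool", "arguments": {
  "deltas": "26 0 0 15 0; 26 0 0 40 0; 26 0 0 75 0; 26 0 -10 95 0; 26 2 -30 100 -0.05; 26 4 -60 100 -0.1; 26 6 -90 100 -0.15; 26 8 -115 100 -0.2; 26 9 -133 100 -0.25; 26 9 -143 100 -0.3; 26 9 -143 100 -0.3; 26 9 -143 100 -0.3"
}}

```text
time_s: 27.65
position: [0.5335, -0.0784, 0.1362]
tcp_rot: [[0.244, 0.97, -0.001], [0.97, -0.244, 0.001], [0.0, -0.001, -1.0]]
force: [-1.1, 0.2, -1.2]
opening: 0.402
grasp_force: 28.7
```

Call:
{"name": "drive_tool", "arguments": {
  "deltas": "26 0 0 -30 0; 26 0 0 -60 0; 26 0 0 -80 0; 26 0 0 -91 0; 26 0 0 -97 0; 26 0 0 -98 0; 26 0 0 -98 0; 26 0 0 -98 0"
}}

```text
time_s: 28.45
position: [0.5348, -0.0789, 0.0395]
tcp_rot: [[0.244, 0.97, 0.002], [0.97, -0.244, -0.001], [-0.0, 0.002, -1.0]]
force: [0.1, -0.0, -1.9]
opening: 0.403
grasp_force: 28.7
```

Call:
{"name": "drive_tool", "arguments": {
  "deltas": "26 0 0 -1 0; 26 0 0 -2 0; 26 0 0 -3 0; 26 0 0 -3 0; 26 0 0 -3 0"
}}

```text
time_s: 28.95
position: [0.5344, -0.0789, 0.0365]
tcp_rot: [[0.245, 0.97, 0.001], [0.97, -0.245, -0.0], [-0.0, 0.001, -1.0]]
force: [-0.8, -0.1, 4.3]
opening: 0.399
grasp_force: 28.7
```

Call:
{"name": "drive_tool", "arguments": {
  "deltas": "40 0 0 0 0; 46 0 0 0 0; 60 0 0 0 0; 75 0 0 0 0; 80 0 0 0 0; 80 0 0 15 0; 80 0 0 45 0; 80 0 0 90 0; 80 0 0 130 0; 80 -20 40 150 0; 80 -40 85 150 0; 80 -60 130 150 0"
}}

```text
time_s: 30.15
position: [0.4739, 0.0521, 0.1865]
tcp_rot: [[0.246, 0.969, 0.003], [0.969, -0.246, -0.0], [0.001, 0.002, -1.0]]
force: [0.8, 0.7, -1.1]
opening: 0.918
grasp_force: 0.0
```

Call:
{"name": "drive_tool", "arguments": {
  "deltas": "80 0 45 20 0; 80 0 80 40 0; 80 0 100 40 0; 80 0 100 40 0; 80 0 100 40 0"
}}

```text
time_s: 30.65
position: [0.4735, 0.1512, 0.2253]
tcp_rot: [[0.243, 0.97, -0.001], [0.97, -0.243, -0.001], [-0.001, -0.001, -1.0]]
force: [-0.4, 0.4, 0.8]
opening: 0.916
grasp_force: 0.0
```

```bash
python3 - <<'E'
from h import *
t=cv2.resize(imaging.capture("top")[:,:,::-1][180:260,280:430],None,fx=4,fy=4,interpolation=cv2.INTER_CUBIC)
s=cv2.resize(imaging.capture("scene")[:,:,::-1][150:290,150:430],None,fx=600/280,fy=2,interpolation=cv2.INTER_CUBIC)
cv2.imwrite("pics/p4.png",np.vstack([t,s])[:600]);r=bot.read_state();print(r["time_s"],r["position"],r["qvel"])
E
```

```text
30.75 [0.47366824 0.15034731 0.22499693] [-0.76916258  0.06629829 -0.10688412  0.1312028  -0.03797247  0.04048994]
```

View pics/p4.png

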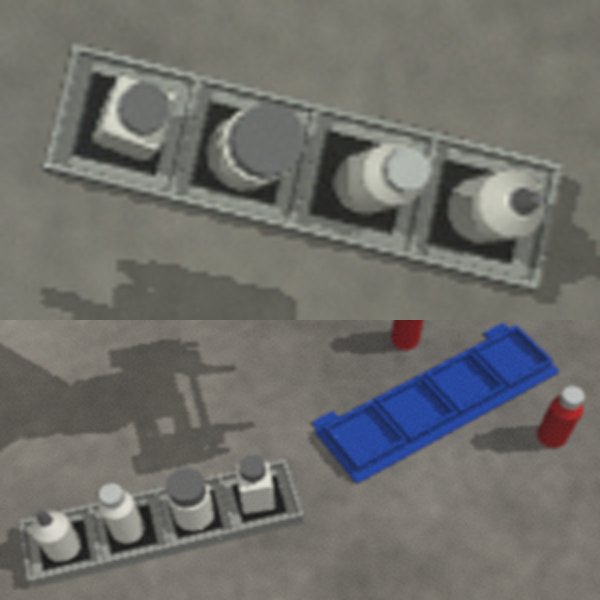

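All four bottles stand upright in the rack (left to right: square, squat, tall, dropper), the carrier is empty, and the red bottles were not touched.

```bash
python3 -c "
from rig import bot
print(bot.hand_in())"
```

```text
the job is handed in; nothing more can be done
None
```

The job is handed in at about 31 s of robot time: all four bottles stand upright in the rack in reverse order (left to right: square, squat, tall, dropper), as the last camera images show; the judge's verdict was not returned.

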